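# Dry-clamp the glue blocks in a tool-tray carcass

## Robot

A 7-joint arm with a two-finger parallel gripper is mounted at the origin on the work surface. World frame = base frame: x ahead of the robot, y to its left, z up, the work surface at z = 0. Lengths are in mm, angles in rad, forces in N, time in s.
With the tool pointing down it reaches from about 400 to 875 mm from the base axis. Payload 19.3 kg.
Tool frame: the origin (TCP) lies at the very end of the fingers, on their centre line; the grasp point (between the pads) lies 19 mm behind it (grip_point_offset is the z of the grasp point in the tool frame, in mm); z points along the fingers, y is the line along which they close (so a half turn about z gives the same grasp; the last joint's range is limited). The gripper opens to 85 mm and grips with 20 to 120 N. Pads are 22 mm wide; open, the fingers measure 114 mm over their backs; the gripper's body (76 mm by 85 mm) begins 54 mm behind the grasp point. The pads swing forward as they close: fully open they stand 13 mm farther back than shut.
Start: joints at [1.044, 0.521, -0.036, 1.599, 0.021, 1.021, -0.113], TCP at [275.646, -560.922, 231.291] pointing down, gripper open.
Joint ranges: [-2.91, 2.91], [-0.3, 2.13], [-1.5, 1.42], [0.17, 2.43], [-1.26, 4.41], [0.16, 1.93], [-2.52, 2.52]. Speed limits (rad/s): [1.89, 1.89, 2.39, 2.39, 3.01, 3.01, 3.01].

## Interface

Orientations are given as a 3x3 rotation matrix whose columns are the frame's x, y, z axes.
In Python, from workcell import movep, movel, goto_joints, open_gripper, clamp, wait, inverse_kinematics, read_state, camera, PlanningError, finish_job, grip_point_offset gives the robot as it stands. Calls block until the motion is done:
- movep(position, orientation): joint-space move of the TCP to a pose.
- movel(position, frame=None, max_speed=150, guard=None): straight line of the TCP; frame=None keeps the orientation; max_speed is the mean speed in mm/s. With guard (N) it stops when the force on the tool has changed by that much, and returns True; else False.
- goto_joints(angles): joint-space move.
- open_gripper() and clamp(): open the fingers fully, or close them until they stop; the grip force is fixed at half the most.
- wait(seconds).
- inverse_kinematics(position, orientation): joint angles nearest the present ones, or None.
- read_state(): the state.
- camera(name): name is "scene" or "top" or "wrist"; returns a dict with "image" (480x640x3 uint8, blue, green, red), "range_z" (480x640 float32, mm along the optical axis (not along the pixel's ray), 0 where there is no reading), "fx", "fy", "cx", "cy" (pixels), "cam_to_world" (4x4, takes a point from camera to world coordinates). Camera axes: x right, y up, looking along -z (the intrinsics and any distortion apply to the point x, -y, -z); pixel columns grow to the right and rows downward; lengths in mm; the calibration is good to about 2 mm. A picture is of the moment at which its call begins.
A pose or a line that the arm cannot do raises PlanningError and nothing moves.
- finish_job(): hands the job in; it is judged then, once.
The state is a dict: "time": time; "qpos": joint angles; "qvel": joint speeds; "joint_efforts": joint torques, N m; "eef_pos": TCP position; "tool_rot": TCP orientation; "ft_force": force on the tool from outside, world axes, zero at the start; "torque": the same for the moment, N m; "finger_gap": finger opening in mm; "gripper_force": force on a finger pad.
Only numpy, scipy, OpenCV 4.12 (cv2) and the standard library are available. Lean on these libraries where they do the work, as an engineer would, in place of code of your own. Each camera call takes 0.05 s, during which the arm holds its last target. There are 200 camera calls.

## Task

Dry-clamp the glue blocks into the plywood tray: lay each block on the base along the foot of a partition (either side, one block to a partition), pushed right back against the back board and tight against the partition. Then from the front clip a spring clamp over that partition and its block together, pushed on as far as it goes, and let go so that it holds the block; a clamp left over is not needed. Do not knock over the paper cup.

Things in the scene. Friction and masses are not known exactly. Their poses are not given: they have to be found in the camera images.
- tray: plywood tray carcass, fixed. Origin: centre of its underside; x from open front (robot's side) to back, y left, z up. Base 122 (x) x 360 (y) x 12 mm. Back board on the rear edge of the base, 12 thick, top 62 above the bench. Three partitions run forward from it, 110 long (x), 12 thick, top 62, at y = +120, 0, -120. Open sides and front: partition fronts are free edges at x = -61
- edge1 (a point): foot of the front edge of the left (+y) partition: middle of its 12 mm thickness, on top of the base board (12 mm above the bench). Axes as the tray's. The back board's front face lies at x = +110 mm, the partition's faces at y = +6 and -6 mm of this point
- edge2 (a point): foot of the front edge of the middle partition: middle of its 12 mm thickness, on top of the base board (12 mm above the bench). Axes as the tray's. The back board's front face lies at x = +110 mm, the partition's faces at y = +6 and -6 mm of this point
- edge3 (a point): foot of the front edge of the right (-y) partition: middle of its 12 mm thickness, on top of the base board (12 mm above the bench). Axes as the tray's. The back board's front face lies at x = +110 mm, the partition's faces at y = +6 and -6 mm of this point
- block1: pine glue block, a plain bar of 90 x 22 x 22 mm, 20 to 45 g, lying on the bench; origin in the middle of its underside (as it lies at first), x along its length. Two or three of block1, block2, block3 are present
- block1_mid (a point): centre of block1. When the block is home it is 65 mm behind (+x of), 17 mm to the left or right of, and 11 mm above the edge point of its partition
- block2: pine glue block, a plain bar of 90 x 22 x 22 mm, 20 to 45 g, lying on the bench; origin in the middle of its underside (as it lies at first), x along its length. Two or three of block1, block2, block3 are present
- block2_mid (a point): centre of block2. When the block is home it is 65 mm behind (+x of), 17 mm to the left or right of, and 11 mm above the edge point of its partition
- block3: pine glue block, a plain bar of 90 x 22 x 22 mm, 20 to 45 g, lying on the bench; origin in the middle of its underside (as it lies at first), x along its length. Two or three of block1, block2, block3 are present
- block3_mid (a point): centre of block3. When the block is home it is 65 mm behind (+x of), 17 mm to the left or right of, and 11 mm above the edge point of its partition
- clamp1: black spring clamp like a big peg, 150 mm long, 22 thick, 120 g, lying flat. Origin: on the pivot axis, at the underside; x along the middle towards the jaw tips, z up. Jaws reach 65 ahead of the pivot; rubber pads 24 long, 20 high, centred 56 ahead; the throat ends 8 to 11 ahead. The frame belongs to the left half: when open by s (joint), the clamp's middle line is turned by -s/2 about z from x
- clamp1_grip (a point): between the handles, 60 mm behind the pivot, 11 mm above the underside: where to squeeze. Handles are 22 high and run to 82 behind the pivot. Here they measure about 66 mm over their outsides at rest, 49 when clipped on 34 mm, 34 (and parallel) fully squeezed to their stop. Squeezing takes 8 N to start, 15 N to open fully; 20 to 25 N holds it open against the stop
- clamp1_spread (a joint): how far clamp1 is squeezed open: 0 at rest (pads 15 mm apart), about 0.31 rad with 34 mm between the pads (they lie flat), 0.56 rad fully open (about 48 mm); sprung towards 0
- clamp2: black spring clamp like a big peg, 150 mm long, 22 thick, 120 g, lying flat. Origin: on the pivot axis, at the underside; x along the middle towards the jaw tips, z up. Jaws reach 65 ahead of the pivot; rubber pads 24 long, 20 high, centred 56 ahead; the throat ends 8 to 11 ahead. The frame belongs to the left half: when open by s (joint), the clamp's middle line is turned by -s/2 about z from x
- clamp2_grip (a point): between the handles, 60 mm behind the pivot, 11 mm above the underside: where to squeeze. Handles are 22 high and run to 82 behind the pivot. Here they measure about 66 mm over their outsides at rest, 49 when clipped on 34 mm, 34 (and parallel) fully squeezed to their stop. Squeezing takes 8 N to start, 15 N to open fully; 20 to 25 N holds it open against the stop
- clamp2_spread (a joint): how far clamp2 is squeezed open: 0 at rest (pads 15 mm apart), about 0.31 rad with 34 mm between the pads (they lie flat), 0.56 rad fully open (about 48 mm); sprung towards 0
- clamp3: black spring clamp like a big peg, 150 mm long, 22 thick, 120 g, lying flat. Origin: on the pivot axis, at the underside; x along the middle towards the jaw tips, z up. Jaws reach 65 ahead of the pivot; rubber pads 24 long, 20 high, centred 56 ahead; the throat ends 8 to 11 ahead. The frame belongs to the left half: when open by s (joint), the clamp's middle line is turned by -s/2 about z from x
- clamp3_grip (a point): between the handles, 60 mm behind the pivot, 11 mm above the underside: where to squeeze. Handles are 22 high and run to 82 behind the pivot. Here they measure about 66 mm over their outsides at rest, 49 when clipped on 34 mm, 34 (and parallel) fully squeezed to their stop. Squeezing takes 8 N to start, 15 N to open fully; 20 to 25 N holds it open against the stop
- clamp3_spread (a joint): how far clamp3 is squeezed open: 0 at rest (pads 15 mm apart), about 0.31 rad with 34 mm between the pads (they lie flat), 0.56 rad fully open (about 48 mm); sprung towards 0
- cup: small white paper cup, 60 mm across the rim, 60 mm high, standing; origin at the middle of its underside

How it is judged:
By the outcome, as a careful person would: the job done as asked, in the order asked, and still so for the second after the job is handed in, with the robot touching nothing.
Of block1, block2, block3 only 2 to 3 are there at a start; the rules pass over those that are not, and their reading is None.
At some moment in a run one of block1, block2, block3, clamp1, clamp2, clamp3 may be knocked a few centimetres aside while the robot is not near it.
Once in a run the grip may slacken for a moment while it holds something.
It also fails if it takes over 210 s, if anything falls off the work surface, if the arm or the gripper's body presses on something with over 40 N, if the wrist force passes 120 N, or if a joint passes its speed limit or range.

## Working session

There is one attempt and no reset: what is moved stays moved. The work goes in short steps, each a Python script; the robot and the scene stay as the last script left them, time stands still between calls to the robot, and variables do not carry over. Pictures are saved under pics/ and viewed, at most 14 in all, crops included, and the job is handed in when it is done.

```bash
ls; mkdir -p pics
python3 - <<'E'
from workcell import *
import cv2,numpy as np
s=read_state();print(s['time'],s['eef_pos'],s['tool_rot'],s['finger_gap'],grip_point_offset)
for n in ("scene","top"):
    c=camera(n);cv2.imwrite(f"pics/{n}0.png",c["image"]);print(n,c["fx"],c["fy"],c["cx"],c["cy"],c["cam_to_world"],[k for k in c])
    np.savez(f"pics/{n}0.npz",**{k:v for k,v in c.items()})
E
```

```text
pics
0.0 [ 275.47951954 -560.63941236  230.73162666] [[ 8.97468069e-01  4.41079053e-01 -5.77761300e-04]
 [ 4.41079419e-01 -8.97467586e-01  9.36547490e-04]
 [-1.05430559e-04 -1.09536009e-03 -9.99999395e-01]] 85.48803521256679 -18.700000000000003
scene 523.1734241783028 523.1734241783028 321.5875595252444 241.44093665393407 [[ 6.62359927e-01 -4.22235998e-01  6.18866778e-01  1.25556072e+03]
 [ 7.49170260e-01  3.78610196e-01 -5.43505512e-01 -6.53127841e+02]
 [-4.82167985e-03  8.23632856e-01  5.67102875e-01  7.27374528e+02]
 [ 0.00000000e+00  0.00000000e+00  0.00000000e+00  1.00000000e+00]] ['image', 'range_z', 'fx', 'fy', 'cx', 'cy', 'cam_to_world']
top 435.68588254359634 435.68588254359634 317.7623835045058 232.5605458639028 [[-2.87365296e-02  9.90385560e-01 -1.35316868e-01  3.51097036e+02]
 [-9.99529856e-01 -2.99181256e-02 -6.70618759e-03 -1.68693868e+01]
 [-1.06901384e-02  1.35060537e-01  9.90779679e-01  1.09396663e+03]
 [ 0.00000000e+00  0.00000000e+00  0.00000000e+00  1.00000000e+00]] ['image', 'range_z', 'fx', 'fy', 'cx', 'cy', 'cam_to_world']
```

View pics/top0.png

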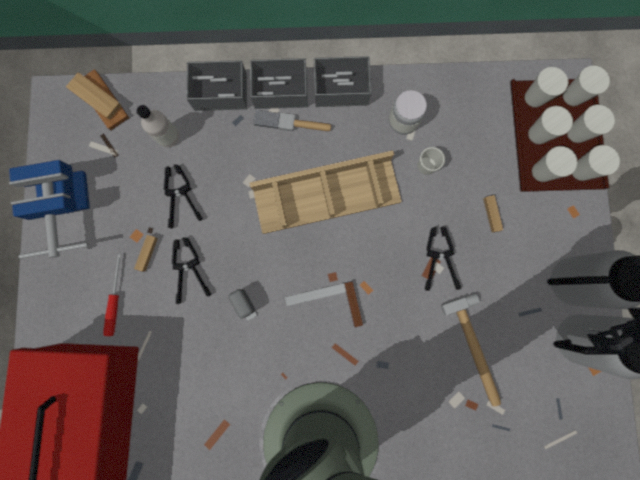

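View pics/scene0.png

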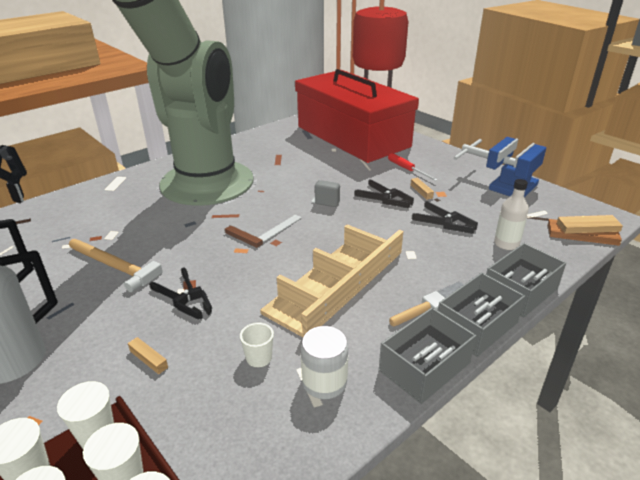

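Top view: tray about (327,192), blocks at (147,253) and (493,213), clamps at (180,195), (188,268), (441,258), and cup at (432,158). There are two blocks and three clamps. Next I'll turn the range image into positions.

```bash
cat > h.py <<'E'
import numpy as np,cv2
from workcell import *
def cloud(c):
    v,u=np.mgrid[0:480,0:640].astype(float);z=np.asarray(c["range_z"],float)
    P=np.stack([(u-c["cx"])/c["fx"]*z,-(v-c["cy"])/c["fy"]*z,-z],-1)
    T=c["cam_to_world"];W=P@T[:3,:3].T+T[:3,3];W[z==0]=np.nan;return W
def down(a):  # tool pointing down; tool y (closing) axis at angle a from world x
    y=np.array([np.cos(a),np.sin(a),0]);z=np.array([0,0,-1.]);return np.stack([np.cross(y,z),y,z],1)
def rect(P):
    (c,(w,h),_)=r=cv2.minAreaRect(P.astype(np.float32));b=cv2.boxPoints(r)
    e=max((b[1]-b[0],b[2]-b[1]),key=np.linalg.norm);return np.array(c),sorted((w,h)),np.arctan2(e[1],e[0])
E
python3 - <<'E'
from h import *
c=dict(np.load("pics/top0.npz"));W=cloud(c);im=c["image"]
hsv=cv2.cvtColor(im,cv2.COLOR_BGR2HSV)
for u,v in [(60,130),(300,360),(450,400),(560,220),(240,210)]: print((u,v),W[v,u].round(1))
def comp(name,u0,u1,v0,v1,zlo,zhi,col=None):
    m=np.zeros((480,640),bool);m[v0:v1,u0:u1]=1
    m&=(W[...,2]>zlo)&(W[...,2]<zhi)
    if col is not None:m&=col
    P=W[m];r=rect(P[:,:2]);print(name,len(P),'rect c',r[0].round(1),np.round(r[1],1),'ang',round(r[2],3),'z med/p95',np.median(P[:,2]).round(1),np.percentile(P[:,2],95).round(1))
    return P
wood=(hsv[...,1]>60)
comp('bL',130,162,230,276,12,40);comp('bR',480,506,192,236,12,40)
comp('cupbody',418,448,142,176,12,90)
comp('c1',160,205,160,230,12,40);comp('c2',165,215,234,305,12,40);comp('c3',422,465,222,295,12,40)
comp('trayTop',240,410,145,238,50,80)
comp('trayAll',240,410,145,238,6,80)
comp('trayBase',240,410,145,238,6,20)
m=im.copy();z=W[...,2];d=(np.clip(np.nan_to_num(z),0,80)*3).astype(np.uint8)
cv2.imwrite('pics/d0.png',cv2.resize(np.hstack([d[140:310,130:290],d[140:310,410:520]]),None,fx=2.8,fy=2.8,interpolation=0))
E
```

```text
(60, 130) [794.3 662.7  -1.4]
(300, 360) [188.7  42.7   2.1]
(450, 400) [  84.9 -315.7   -2.1]
(560, 220) [ 513.5 -620.9    3.5]
(240, 210) [564.1 187.1   3. ]
bL 377 rect c [460.4 422.3] [24.4 90. ] ang -0.331 z med/p95 22.3 25.5
bR 376 rect c [ 533.6 -448.4] [25.4 89.9] ang 0.161 z med/p95 22.1 25.9
cupbody 383 rect c [ 666.7 -292.7] [57.1 59. ] ang -0.122 z med/p95 44.5 61.8
c1 654 rect c [607.8 342.3] [ 87.7 158.5] ang 0.235 z med/p95 20.4 24.9
c2 707 rect c [418.7 318. ] [ 86.5 157.3] ang 0.214 z med/p95 20.6 24.7
c3 687 rect c [ 426.9 -309.9] [ 87.2 156.7] ang 0.003 z med/p95 20.7 24.8
trayTop 1592 rect c [596.4 -33.2] [123.2 359.9] ang -1.377 z med/p95 62.1 65.4
trayAll 7560 rect c [600.7 -27.9] [233.4 429.8] ang 1.491 z med/p95 13.7 63.6
trayBase 5402 rect c [600.7 -27.9] [233.4 429.8] ang 1.491 z med/p95 12.6 16.1
```

View pics/d0.png

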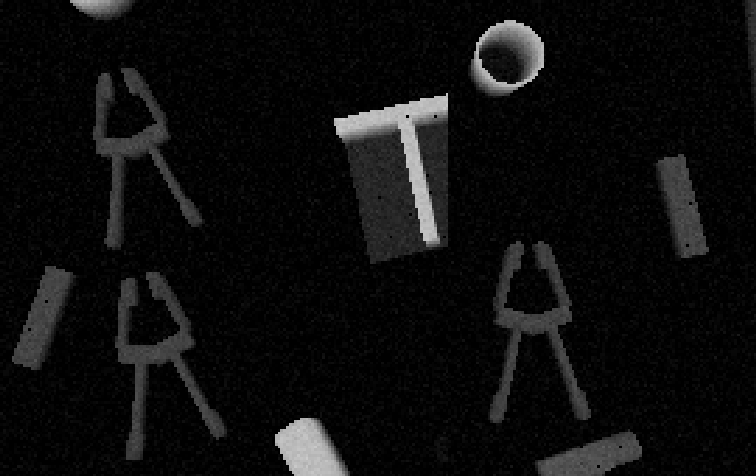

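Range view: two blocks (tops ~22), clamps with jaws toward +x (tops ~21), and cup rim ~60. The tray measures 123 x 360 with its top at 62, which matches the text. Next: check against the scene camera, check reach, and refine with a wrist view over the tray.

```bash
cat >> h.py <<'E'
def look(): 
    c=camera("wrist");return c,cloud(c)
E
python3 - <<'E'
from h import *
# scene-camera check of the tray/blocks/cup
W=cloud(dict(np.load("pics/scene0.npz")))
def near(c,r,lo,hi):
    m=(np.hypot(W[...,0]-c[0],W[...,1]-c[1])<r)&(W[...,2]>lo)&(W[...,2]<hi);P=W[m];q=rect(P[:,:2]);print('scene',c,len(P),q[0].round(1),np.round(q[1],1),round(q[2],3),np.median(P[:,2]).round(1))
near((460,422),60,15,35);near((534,-448),60,15,35);near((596,-33),215,56,72);near((667,-293),50,55,75)
yaw=.194;ux=np.array([np.cos(yaw),np.sin(yaw)]);uy=np.array([-ux[1],ux[0]]);C=np.array([596.4,-33.2])
for e in (120,0,-120):
  for s in (17,-17):
    for x in (-61-71,-61-71-70):
      p=C+ux*x+uy*(e+np.sign(s)*11)
      print(e,s,x,p.round(),[inverse_kinematics([*p,z],down(yaw+k)) is not None for z in (13,110) for k in (np.pi/2,-np.pi/2)])
for k in (1,-1):
  try: movep([560,-30,330],down(yaw+k*np.pi/2));break
  except PlanningError as e: print(e)
print(read_state()['qpos'].round(2))
c,W=look();cv2.imwrite('pics/w1.png',c["image"])
print(c["cam_to_world"].round(3),c["fx"])
P=W[(W[...,2]>56)&(W[...,2]<70)];q=rect(P[:,:2]);print(len(P),q)
E
```

```text
scene (460, 422) 159 [462.3 420.4] [24.  92.9] -0.367 20.3
scene (534, -448) 510 [ 535.  -449.4] [23.5 92.7] 0.159 20.9
scene (596, -33) 1474 [598.5 -35. ] [126.  358.7] -1.385 60.4
scene (667, -293) 211 [ 667.5 -294.3] [57.7 60.5] -0.598 58.1
120 17 -132 [442.  70.] [True, True, True, True]
120 17 -202 [373.  56.] [True, True, True, True]
120 -17 -132 [446.  48.] [True, True, True, True]
120 -17 -202 [377.  35.] [True, True, True, True]
0 17 -132 [465. -48.] [True, True, True, True]
0 17 -202 [396. -61.] [True, True, True, True]
0 -17 -132 [469. -69.] [True, True, True, True]
0 -17 -202 [400. -83.] [True, True, True, True]
-120 17 -132 [ 488. -166.] [True, True, True, True]
-120 17 -202 [ 419. -179.] [True, True, True, True]
-120 -17 -132 [ 492. -187.] [True, True, True, True]
-120 -17 -202 [ 423. -201.] [True, True, True, True]
[ 0.55  0.43 -0.84  1.61  0.33  1.25  1.41]
[[-1.91000e-01 -9.41000e-01 -2.80000e-01  4.89035e+02]
 [ 9.82000e-01 -1.83000e-01 -5.40000e-02 -4.59340e+01]
 [-0.00000e+00 -2.86000e-01  9.58000e-01  4.73073e+02]
 [ 0.00000e+00  0.00000e+00  0.00000e+00  1.00000e+00]] 389.8944361408942
11416 (array([665.83074951, -27.2427063 ]), [564.5684814453125, 583.1995849609375], np.float32(-1.36523))
```

View pics/w1.png

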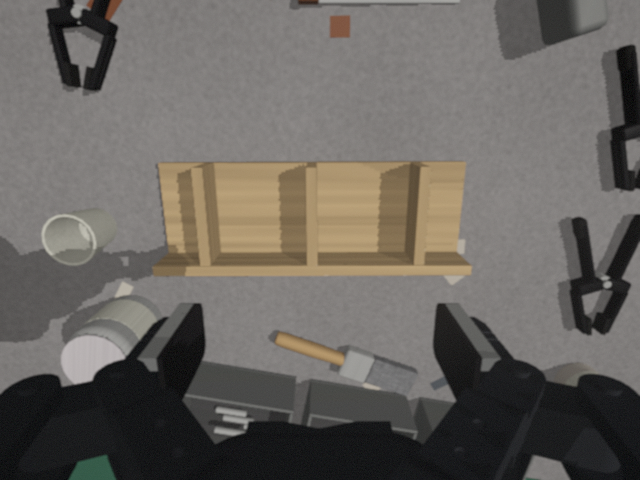

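Wrist view: tray at u 152–470, v 162–275, with partition front edges near (196,165), (312,163) and (421,163). I'll fit the tray here, then fetch the left block for partition 1, left side. I'm choosing the outer sides of partitions 1 and 3, or the inner side of 3 because of the cup.

Run:
```python
from h import *
c,W=look();m=np.zeros((480,640),bool);m[155:282,145:478]=1
P=W[m&(W[...,2]>55)&(W[...,2]<70)];q=rect(P[:,:2]);print(q,np.median(P[:,2]))
B=W[m&(W[...,2]>8)&(W[...,2]<17)];print('base',np.median(B[:,2]))
# partitions: tray coords
yaw=q[2]+np.pi/2 if q[2]<0 else q[2]-np.pi/2
R=np.array([[np.cos(yaw),-np.sin(yaw)],[np.sin(yaw),np.cos(yaw)]])
L=(P[:,:2]-q[0])@R
for e in (120,0,-120):
  s=L[(abs(L[:,1]-e)<12)&(L[:,0]<40)];A=np.polyfit(s[:,0],s[:,1],1)
  print(e,len(s),'y',np.percentile(s[:,1],[2,50,98]).round(1),'xmin',np.percentile(s[:,0],1).round(1),'slope',A[0].round(4))
s=L[L[:,0]>52];print('back x',np.percentile(L[:,0],[1,99]).round(1),'y',np.percentile(s[:,1],[.5,99.5]).round(1),'slope',np.polyfit(s[:,1],s[:,0],1)[0].round(4))
# left block with wrist, before the grasp
movep([430,400,260],down(1.24));c,W=look()
m=(np.hypot(W[...,0]-460,W[...,1]-422)<75)&(W[...,2]>14)&(W[...,2]<30)
P=W[m];q=rect(P[:,:2]);print('block',len(P),q,np.median(P[:,2]));cv2.imwrite('pics/w2.png',c["image"])
```

```text
(array([596.3961792 , -33.55378723]), [122.52582550048828, 360.3568420410156], np.float32(-1.3761901)) 62.518742661976034
base 12.724300061114775
120 1157 y [113.3 118.5 125. ] xmin -60.7 slope 0.0018
0 1039 y [-6.2 -0.3  5.3] xmin -60.7 slope -0.0004
-120 1172 y [-125.9 -119.3 -114.2] xmin -60.3 slope 0.0001
back x [-59.7  60.5] y [-177.8  177.6] slope 0.0003
block 2521 (array([460.48910522, 421.80276489]), [86.79106903076172, 149.14334106445312], np.float32(-1.3621662)) 22.353353021551186
```

View pics/w2.png

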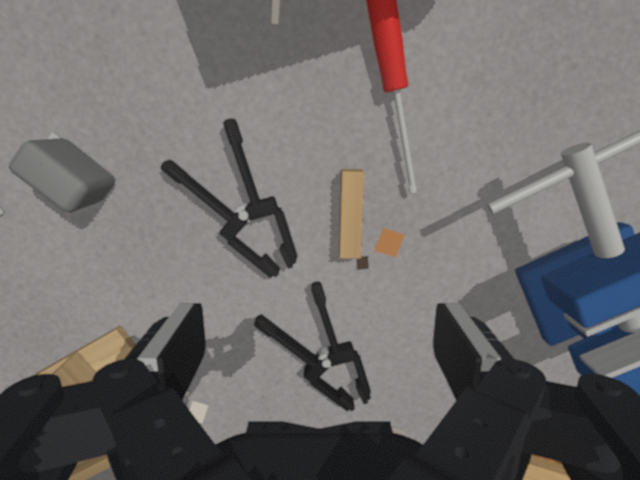

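The wrist tray fit agrees with the top view: centre (596.4,-33.5), yaw 0.194. In this view the block is at (351,213), clear of the clamps at (240,215) and (322,357). I'll grasp it near its robot-side end so the fingers stay ahead of the partition when laying it down.

```bash
cat >> h.py <<'E'
YAW=.1944;C=np.array([596.4,-33.4]);RT=np.array([[np.cos(YAW),-np.sin(YAW)],[np.sin(YAW),np.cos(YAW)]])
D=down(YAW+np.pi/2)
def tp(x,y,z): return [*(C+RT@np.array([x,y])),z]
def T(): s=read_state();return (RT.T@(s["eef_pos"][:2]-C)).round(1),s["eef_pos"][2].round(1)
def st(t): s=read_state();print(t,'t',round(s['time'],1),'tray',T(),'gap',round(s['finger_gap'],1),'gf',round(float(np.max(s['gripper_force'])),1),'ft',s['ft_force'].round(1))
def block_at(c,W,p,zl=14,zh=30):
    hsv=cv2.cvtColor(c["image"],cv2.COLOR_BGR2HSV)
    m=(np.hypot(W[...,0]-p[0],W[...,1]-p[1])<70)&(W[...,2]>zl)&(W[...,2]<zh)&(hsv[...,1]>70)&(hsv[...,2]>60)
    n,l,s,_=cv2.connectedComponentsWithStats(m.astype(np.uint8));k=1+np.argmax(s[1:,4]);P=W[l==k];q=rect(P[:,:2])
    print('block',len(P),q[0].round(1),np.round(q[1],1),round(float(q[2]),3),'z',np.median(P[:,2]).round(1));return q[0],float((q[2]+np.pi/2)%np.pi-np.pi/2)
def pick_block(p):
    c,W=look();b,a=block_at(c,W,p)
    g=b-29*np.array([np.cos(a),np.sin(a)]);o=down(a+np.pi/2)
    movep([*g,90],o);movel([*g,2],max_speed=100,guard=15);st('down');clamp();st('gripped')
    movel([*g,110]);st('lifted')
def lay_block(e,s):   # partition y, side +-1
    y=e+s*19.5
    movep(tp(-76,y,110),D);st('above');movel(tp(-76,y,15.2),max_speed=80,guard=12);st('laid')
    open_gripper();movel(tp(-76,y,110))
def push_block(e,s):
    clamp()
    y=e+s*22
    def back():
        movep(tp(-125,y,100),D);movel(tp(-125,y,19));h=movel(tp(-50,y,19),max_speed=50,guard=8);st(f'back push {h}')
        movel(tp(-125,y,19));movel(tp(-125,y,110))
    back()
    ys=e+s*58
    movep(tp(4,ys,110),D);movel(tp(4,ys,19));h=movel(tp(4,e+s*38,19),max_speed=25,guard=8);st(f'side push {h}')
    movel(tp(4,ys,19));movel(tp(4,ys,110));back();open_gripper()
E
python3 - <<'E'
from h import *
pick_block((460,422))
E
```

```text
block 1947 [460.6 421.9] [22.  90.4] -0.34 z 22.6
down t 5.9 tray (array([-70. , 487.9]), np.float64(2.5)) gap 84.9 gf 0.0 ft [-0.5  0.4  0.4]
gripped t 6.5 tray (array([-70.1, 487.8]), np.float64(2.4)) gap 20.8 gf 59.2 ft [-0.1 -0.4  6.4]
lifted t 7.4 tray (array([-70.5, 487.3]), np.float64(109.2)) gap 20.6 gf 58.6 ft [-0.6  0.  -0.5]
```

Run:
```python
from h import *
lay_block(120,1)
movel(tp(-140,130,170));c,W=look();cv2.imwrite('pics/w3.png',c["image"])
b,a=block_at(c,W,tp(-47,139.5,0),30,42);print('tray',RT.T@(b-C),a-YAW)
```

```text
above t 8.7 tray (array([-75.7, 140.6]), np.float64(110.0)) gap 20.8 gf 58.5 ft [-0.   0.  -0.6]
laid t 10.0 tray (array([-75.7, 139.4]), np.float64(15.6)) gap 20.9 gf 58.5 ft [-0.4  0.   0. ]
block 2727 [523.5  93.1] [21.5 91.8] 0.214 z 34.6
tray [-47.1073712  138.22867383] 0.01930232105255128
```

View pics/w3.png

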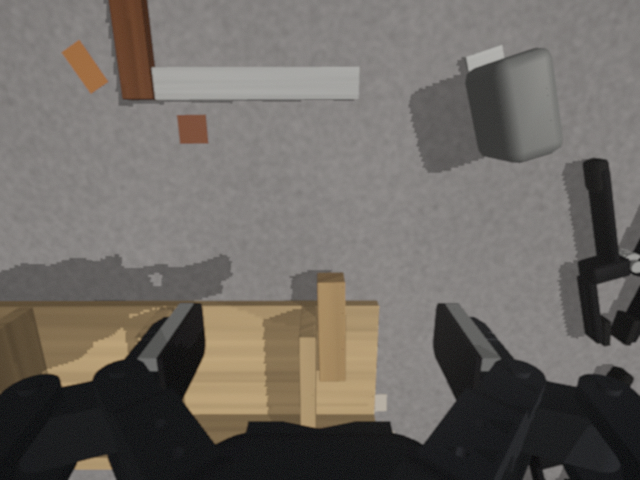

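The block lies flat, with its end at (331,275), beside partition 1 at (308,340). Now push it home, and check the height of the loose saw in the clamp's approach lane.

Run:
```python
from h import *
push_block(120,1)
c=camera("top");W=cloud(c);L=(W[...,:2]-C)@RT
for e in (131,-109):
  m=(abs(L[...,1]-e)<45)&(L[...,0]>-240)&(L[...,0]<-70)&(W[...,2]>7);
  print(e,m.sum(),[(L[m][:,0].min(),L[m][:,0].max(),L[m][:,1].min(),L[m][:,1].max(),np.percentile(W[m][:,2],95)) if m.any() else 0])
movep(tp(-110,130,190),D);c,W=look();b,a=block_at(c,W,tp(4,137,0),30,42);print('tray',RT.T@(b-C),a-YAW);cv2.imwrite('pics/w4.png',c["image"])
```

```text
back push True t 15.2 tray (array([-68.9, 141.8]), np.float64(18.3)) gap -0.5 gf 1.4 ft [-2.2 -1.2  1.8]
side push True t 18.4 tray (array([  4. , 162.6]), np.float64(19.0)) gap -0.2 gf 1.6 ft [0.3 3.6 2.2]
back push True t 21.8 tray (array([-68.9, 141.8]), np.float64(18.3)) gap -0.2 gf 1.4 ft [-2.2 -1.5  1.7]
131 5698 [(np.float64(-239.99020381548027), np.float64(-70.04726832214537), np.float64(86.00483759067957), np.float64(175.9972814843571), np.float64(603.1255506013887))]
-109 3 [(np.float64(-132.7414576282752), np.float64(-103.80420978247686), np.float64(-121.67132748789834), np.float64(-69.82355718096586), np.float64(7.5329808647014715))]
block 3047 [562.5 108.9] [ 52.1 118. ] 0.311 z 34.7
tray [ -5.76224481 146.14484968] 0.11620755252838136
```

The back push stopped early, at the partition's front edge (-61) and not at the block. I'll push with the fingers turned 90° and a little further out.

```bash
python3 - <<'E'
s=open('h.py').read()
s=s.replace("    y=e+s*22\n","    y=e+s*25;Q=down(YAW) if inverse_kinematics(tp(-125,y,100),down(YAW)) is not None else down(YAW+np.pi)\n")
s=s.replace("movep(tp(-125,y,100),D)","movep(tp(-125,y,100),Q)").replace("tp(-50,y,19)","tp(-45,y,19)")
open('h.py','w').write(s)
E
python3 - <<'E'
from h import *
push_block(120,1)
movep(tp(-110,130,190),D);c,W=look();cv2.imwrite('pics/w4.png',c["image"])
L=(W[...,:2]-C)@RT;m=(L[...,1]>127.5)&(L[...,1]<170)&(L[...,0]>-80)&(L[...,0]<70)&(W[...,2]>30)&(W[...,2]<40)
P=L[m];print('x',np.percentile(P[:,0],[1,99]),'y',np.percentile(P[:,1],[1,99]))
for lo,hi in ((-35,-15),(0,20),(25,45)):
  k=P[(P[:,0]>lo)&(P[:,0]<hi)];print(lo,np.percentile(k[:,1],97) if len(k) else None)
E
```

```text
back push True t 28.5 tray (array([-55. , 144.9]), np.float64(18.4)) gap 0.1 gf 0.8 ft [-1.2 -0.4 -0.2]
side push True t 32.5 tray (array([  4. , 162.6]), np.float64(19.0)) gap -0.2 gf 1.7 ft [0.9 3.  3.2]
back push True t 36.8 tray (array([-55. , 144.9]), np.float64(18.4)) gap -0.1 gf 0.9 ft [-0.5  0.4  1.4]
x [-41.14511395  49.60401363] y [127.86511176 166.99228955]
-35 146.67039444875851
0 147.06319988645328
25 146.71860816385941
```

View pics/w4.png

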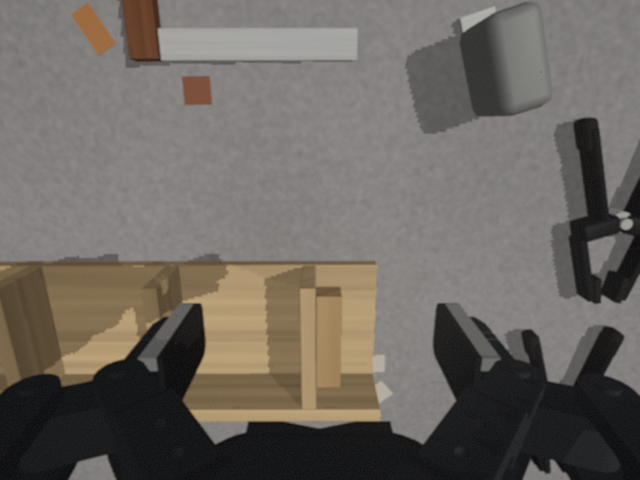

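The block is home: x -41…50, outer face at y 147, parallel to the partition. In the picture it sits at (328,338), tight beside the partition at (308,340). The saw blade end at (357,45) is near the clamp lane, so I'll read its height and fetch clamp 2.

```bash
cat >> h.py <<'E'
def find_clamp(p):
    c,W=look();v=c["image"].max(2)
    m=(np.hypot(W[...,0]-p[0],W[...,1]-p[1])<100)&(W[...,2]>9)&(W[...,2]<32)&(v<75)
    m=cv2.morphologyEx(m.astype(np.uint8),cv2.MORPH_CLOSE,np.ones((7,7)));n,l,s,_=cv2.connectedComponentsWithStats(m);k=1+np.argmax(s[1:,4]);P=W[l==k];P=P[~np.isnan(P[:,0])];z=P[:,2];P=P[(z>9)&(z<32)][:,:2]
    mu=P.mean(0);u=np.linalg.svd(P-mu,full_matrices=False)[2][0];u*=np.sign(u[0])
    n_=np.array([-u[1],u[0]])
    for _ in range(3):   # midline from the slices' middles
        t=(P-mu)@u;w=(P-mu)@n_;ts=np.arange(t.min()+5,t.max()-5,4);mid=[(np.percentile(w[abs(t-q)<4],1)+np.percentile(w[abs(t-q)<4],99))/2 for q in ts]
        A=np.polyfit(ts,mid,1);mu=mu+A[1]*n_;a=np.arctan2(u[1],u[0])+np.arctan(A[0]);u=np.array([np.cos(a),np.sin(a)]);n_=np.array([-u[1],u[0]])
    t=(P-mu)@u;w=(P-mu)@n_;lo,hi=np.percentile(t,[.3,99.7]);piv=mu+(hi-65)*u
    g=mu+((lo+82)+(hi-65))/2*u-60*u
    b=abs(t-((g-mu)@u))<8
    print('clamp',len(P),'pivot',piv.round(1),'yaw',a.round(3),'len',(hi-lo).round(1),'width at grip',np.ptp(np.percentile(w[b],[1,99])).round(1),'z',np.median(z).round(1),'grip',g.round(1));return g,a
def pick_clamp(p):
    movep([p[0]+20,p[1],270],D);g,a=find_clamp(p);o=down(a+np.pi/2)
    movep([*g,90],o);movel([*g,1],max_speed=100,guard=15);st('down');clamp();st('gripped')
    movel([*g,120]);st('lifted')
E
python3 - <<'E'
from h import *
c,W=look();P=W[40:50,170:350].reshape(-1,3);print('blade z',np.nanpercentile(P[:,2],[50,95]),'tray x',((P[:,:2]-C)@RT)[:,0].mean(), 'y',((W[45,[170,350],:2]-C)@RT)[:,1])
movep([440,318,270],D);g,a=find_clamp((419,318))
E
```

```text
blade z [6.42291279 9.04135643] tray x nan y [ 16.45209762 152.79379508]
clamp 3471 pivot [429.4 320.9] yaw 0.225 len 153.4 width at grip 75.8 z 21.5 grip [367.8 306.8]
```

Run:
```python
from h import *
pick_clamp((419,318))
movep(tp(-194,131,150),D)
st('front');c,W=look();cv2.imwrite('pics/w5.png',c["image"]);cv2.imwrite('pics/s5.png',camera("scene")["image"])
m=(c["image"].max(2)<75);L=(W[...,:2]-C)@RT
for x in range(-150,-60,10):
  k=(abs(L[...,0]-x)<4)&(abs(L[...,1]-131)<50)&(W[...,2]>100)&(W[...,2]<200)
  if k.sum()>10:print(x,k.sum(),'y',np.percentile(L[k][:,1],[2,98]).round(1),'z',np.percentile(W[k][:,2],[10,50,90]).round(1))
```

```text
clamp 3436 pivot [429.1 320.9] yaw 0.225 len 153.1 width at grip 76.1 z 21.4 grip [367.7 306.8]
down t 43.7 tray (array([-158.4,  378.2]), np.float64(1.4)) gap 85.3 gf 0.0 ft [-0.1  0.  -0.5]
gripped t 44.2 tray (array([-157.7,  379.2]), np.float64(2.5)) gap 32.2 gf 58.1 ft [-0.9  0.1 23.6]
lifted t 45.2 tray (array([-159. ,  377.6]), np.float64(119.3)) gap 32.0 gf 59.5 ft [ 0.  -1.1 -1.6]
front t 46.2 tray (array([-193.5,  131.9]), np.float64(149.9)) gap 32.3 gf 59.5 ft [-0.   0.3 -0.6]
-150 96 y [118.6 142.6] z [155.1 162.1 167.9]
-140 495 y [106.5 155.2] z [149.5 152.1 155. ]
```

View pics/w5.png

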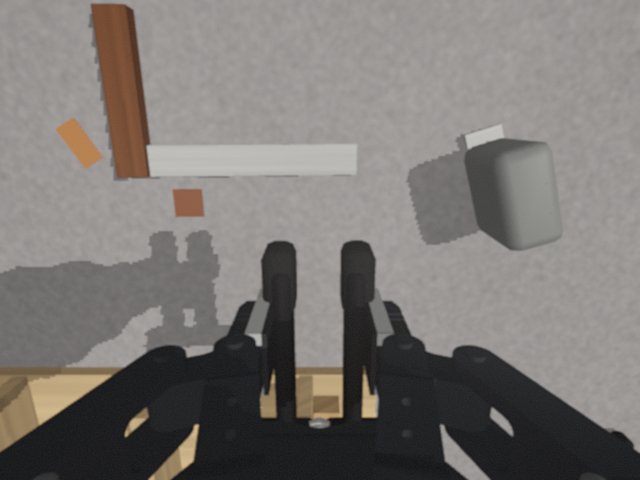

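The wrist view shows the handles parallel and centred in the fingers, with ends at (280,250) and (357,250). I'll check how level the clamp hangs.

Run:
```python
from h import *
c,W=look();L=(W[...,:2]-C)@RT
for u in (280,357):
  for v in range(246,420,12): print(u,v,L[v,u].round(1),W[v,u,2].round(1))
c=camera("scene");W=cloud(c);L=(W[...,:2]-C)@RT
for x in range(-220,-50,10):
  k=(abs(L[...,0]-x)<4)&(abs(L[...,1]-131)<50)&(W[...,2]>100)&(W[...,2]<200)
  if k.sum()>10:print('s',x,k.sum(),'y',np.percentile(L[k][:,1],[2,98]).round(1),'z',np.percentile(W[k][:,2],[5,50,95]).round(1))
i=c["image"];
P=np.linalg.inv(c["cam_to_world"])@np.array([*tp(-130,131,145),1]);u=int(c["cx"]+c["fx"]*P[0]/-P[2]);v=int(c["cy"]-c["fy"]*P[1]/-P[2]);print(u,v)
cv2.imwrite('pics/s5c.png',cv2.resize(i[max(0,v-80):v+80,max(0,u-100):u+100],None,fx=3,fy=3))
```

```text
280 246 [-223.4  117.2] 161.9
280 258 [-220.7  117.5] 166.9
280 270 [-216.7  117.6] 168.1
280 282 [-213.   117.6] 169.9
280 294 [-208.9  117.6] 170.6
280 306 [-204.3  117.5] 170.5
280 318 [-199.1  117.2] 169.4
280 330 [-194.6  117.2] 169.9
280 342 [-189.8  117. ] 170.0
280 354 [-185.1  117. ] 170.4
280 366 [-179.4  116.7] 169.4
280 378 [-174.3  116.6] 169.5
280 390 [-168.7  116.4] 169.1
280 402 [-162.9  116.2] 168.6
280 414 [-156.7  116. ] 167.9
357 246 [-223.2  144.5] 161.2
357 258 [-220.7  144. ] 166.9
357 270 [-216.6  144.1] 167.8
357 282 [-213.5  143.9] 170.8
357 294 [-208.7  144.1] 170.1
357 306 [-203.8  144.3] 169.5
357 318 [-199.7  144.3] 170.4
357 330 [-194.7  144.5] 170.1
357 342 [-189.5  144.7] 169.5
357 354 [-185.1  144.8] 170.3
357 366 [-179.2  145.1] 169.0
357 378 [-174.4  145.2] 169.6
357 390 [-169.   145.4] 169.4
357 402 [-164.2  145.4] 170.1
357 414 [-157.8  145.7] 169.1
s -220 14 y [109.8 116.5] z [154.2 161.3 166. ]
s -210 15 y [ 91.9 137.3] z [150.1 158.8 176.2]
s -200 72 y [ 91.5 152.9] z [157.2 175.7 198.2]
s -190 107 y [ 87.  163.1] z [155.9 172.4 196.4]
s -180 133 y [ 86.3 170.4] z [154.7 178.  198.3]
s -170 39 y [111.4 144.6] z [150.2 160.3 167.7]
s -160 40 y [112.7 145.3] z [149.8 161.  167.4]
s -150 33 y [111.5 145. ] z [152.  162.9 168.6]
s -140 22 y [100.3 158.3] z [161.2 166.7 169.3]
s -130 67 y [ 97.2 161.4] z [152.2 167.1 169.5]
s -120 104 y [ 93.2 164. ] z [150.1 160.1 166.9]
s -110 50 y [ 90.7 164.4] z [150.4 159.4 165.8]
s -100 43 y [ 91.5 166.1] z [150.5 159.8 165.8]
s -90 39 y [ 91.1 165.7] z [151.8 160.3 166. ]
s -80 65 y [ 92.1 162.8] z [149.4 161.3 166.5]
s -70 66 y [ 92.7 164.2] z [148.6 160.  167.8]
s -60 19 y [ 95.5 158.9] z [149.7 157.8 165.1]
324 182
```

View pics/s5c.png

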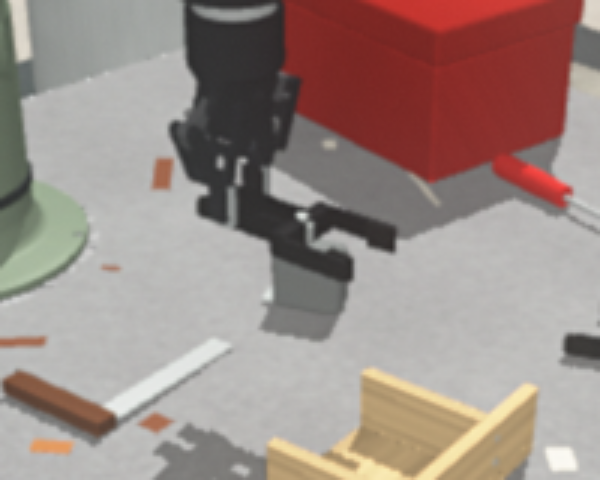

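The clamp is level: its underside is about 2 mm above TCP height minus 4, and its top is at 169.8 for TCP 149.9. Jaw tips are around x -65 and centred. I'll back off a little, go down and push on.

```bash
cat >> h.py <<'E'
def put_clamp(e,s,z=16.5):
    y=e+s*11
    movep(tp(-206,y,150),D);st('front');movel(tp(-206,y,z),max_speed=120);st('low')
    h=movel(tp(-118,y,z),max_speed=40,guard=12);st(f'pushed {h}')
def release_clamp():
    open_gripper();wait(.3);st('released');x,_=T();movel(tp(*x,130));movel(tp(x[0]-30,x[1],200))
E
python3 - <<'E'
from h import *
put_clamp(120,1)
cv2.imwrite('pics/s6.png',camera("scene")["image"])
E
```

```text
front t 46.7 tray (array([-206.2,  131.2]), np.float64(150.0)) gap 32.4 gf 59.5 ft [ 0.5  0.3 -0.9]
low t 47.9 tray (array([-205.8,  131. ]), np.float64(16.7)) gap 32.0 gf 59.5 ft [-0.2 -0.6 -1.3]
pushed True t 49.6 tray (array([-131.8,  130.9]), np.float64(16.0)) gap 31.8 gf 59.6 ft [-0.  -0.5 -2.1]
```

Stopped at -131.8, which is where the throat should meet the edge (about -131). Release and check.

Run:
```python
from h import *
h=movel(tp(-120,131,16.5),max_speed=20,guard=12);st(f'again {h}')
release_clamp()
movep(tp(-150,131,230),D);c,W=look();cv2.imwrite('pics/w6.png',c["image"])
```

```text
again True t 49.9 tray (array([-131.8,  130.8]), np.float64(15.6)) gap 32.6 gf 59.6 ft [ 0.4 -0.8 -1.3]
released t 50.8 tray (array([-132. ,  130.8]), np.float64(15.5)) gap 85.4 gf 0.0 ft [-0.3  0.4  0. ]
```

View pics/w6.png

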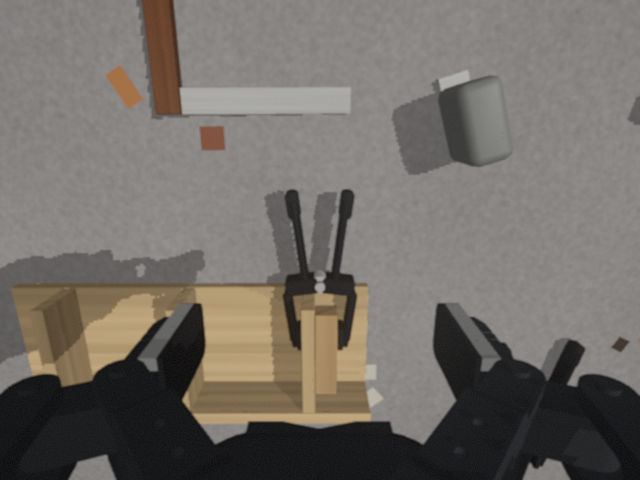

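The clamp holds straight on partition 1: pivot (320,283), jaws around the partition and block at (308–338,330). Now the right block goes to partition 3, on the inner side away from the cup.

```bash
sed -i 's/movel(\[\*g,2\]/movel([*g,3]/;s/movel(\[\*g,1\]/movel([*g,3.5]/;s/-76,y,15.2/-76,y,16.0/' h.py
python3 - <<'E'
from h import *
c,W=look();L=(W[...,:2]-C)@RT;m=(L[...,1]>130)&(L[...,1]<145)&(L[...,0]>-80)&(L[...,0]<70)&(W[...,2]>30)&(W[...,2]<37)
print('block A x',np.percentile(L[m][:,0],[1,99]))
movep([545,-448,270],D);pick_block((534,-448))
lay_block(-120,1)
movep(tp(-140,-109,190),D);c,W=look();b,a=block_at(c,W,tp(-47,-100.5,0),30,42);print('tray',RT.T@(b-C),a-YAW)
E
```

```text
block A x [-78.93505047  48.96768975]
block 1904 [ 533.9 -449.8] [21.7 89.1] 0.16 z 22.7
down t 56.5 tray (array([-170.5, -395.7]), np.float64(3.6)) gap 85.3 gf 0.0 ft [ 0.8 -0.7 -0.1]
gripped t 57.1 tray (array([-170.6, -395.6]), np.float64(3.3)) gap 20.4 gf 59.2 ft [-0.3  0.4  5.4]
lifted t 57.9 tray (array([-171.2, -395.3]), np.float64(109.1)) gap 20.6 gf 58.6 ft [ 0.7 -1.  -0. ]
above t 59.1 tray (array([ -76.2, -101.8]), np.float64(109.7)) gap 20.6 gf 58.5 ft [ 0.9 -1.  -0.7]
laid t 60.4 tray (array([ -75.8, -100.6]), np.float64(16.4)) gap 20.8 gf 58.5 ft [ 0.  -0.3  0.1]
block 2441 [ 570.6 -142.2] [21.5 90.7] 0.211 z 34.6
tray [ -46.32773701 -101.78452648] 0.016478849029541026
```

Run:
```python
from h import *
push_block(-120,1)
movep(tp(-110,-105,190),D);c,W=look();cv2.imwrite('pics/w7.png',c["image"])
L=(W[...,:2]-C)@RT;m=(L[...,1]>-112.5)&(L[...,1]<-70)&(L[...,0]>-80)&(L[...,0]<70)&(W[...,2]>30)&(W[...,2]<40)
P=L[m];print('x',np.percentile(P[:,0],[1,99]))
for lo,hi in ((-35,-15),(0,20),(25,45)):
  k=P[(P[:,0]>lo)&(P[:,0]<hi)&(P[:,1]<-80)];print(lo,np.percentile(k[:,1],97) if len(k) else None)
pick_clamp((427,-310))
```

```text
back push True t 66.5 tray (array([-54.7, -94.9]), np.float64(18.3)) gap 0.2 gf 1.3 ft [-3.  -1.5  1.3]
side push True t 70.5 tray (array([  3.9, -77.4]), np.float64(18.8)) gap 0.0 gf 1.3 ft [0.  2.6 1.4]
back push True t 74.7 tray (array([-54.7, -94.8]), np.float64(18.3)) gap -0.1 gf 1.2 ft [-1.8 -0.7  0.8]
x [-40.85164713  49.88521126]
-35 -93.30713720613294
0 -93.10295934552033
25 -92.85500363818053
clamp 3517 pivot [ 434.2 -314.5] yaw 0.06 len 153.2 width at grip 76.3 z 21.4 grip [ 371.2 -318.3]
down t 80.9 tray (array([-275.8, -236.2]), np.float64(4.0)) gap 85.7 gf 0.0 ft [ 0.4  0.3 -0.6]
gripped t 81.5 tray (array([-274.9, -236.5]), np.float64(4.8)) gap 31.8 gf 58.2 ft [-1.3  1.8 19.9]
lifted t 82.4 tray (array([-276.4, -235.8]), np.float64(119.3)) gap 31.9 gf 59.5 ft [-0.4  0.5 -0.9]
```

View pics/w7.png

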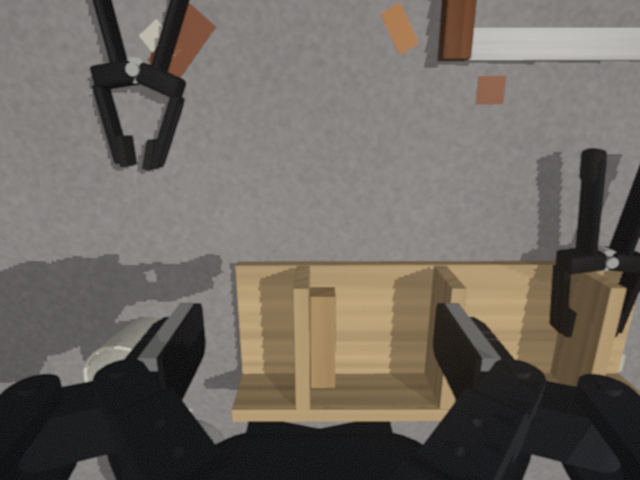

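Block B is home at (322,338), tight to partition 3 at (302,338), and the cup at (130,345) is untouched. Checking the clamp's height in hand, then clipping it on.

Run:
```python
from h import *
movep(tp(-206,-109,150),D);c,W=look();L=(W[...,:2]-C)@RT
zt=read_state()['eef_pos'][2]
R=W[290:370]
k=(W[...,2]>155)&(W[...,2]<185)&(L[...,0]<-195)&(L[...,0]>-225)&(abs(L[...,1]+109)<25);k[400:]=0
top=np.percentile(W[k][:,2],70);off=zt-(top-22);print('top',top,'underside below TCP',off,'y',np.percentile(L[k][:,1],[2,98]))
off=float(np.clip(off,1,6));st('pre')
put_clamp(-120,1,z=14.6+off)
y=-109;h=movel(tp(-120,y,14.6+off),max_speed=20,guard=12);st(f'again {h}')
```

```text
top 169.5108202634717 underside below TCP 2.020372020708635 y [-131.56006776  -85.20923662]
pre t 83.1 tray (array([-206.2, -109.1]), np.float64(149.5)) gap 32.1 gf 59.5 ft [-0.5  0.1 -2.2]
front t 83.4 tray (array([-206.4, -109.5]), np.float64(149.8)) gap 31.8 gf 59.5 ft [-0.2 -1.1 -0.7]
low t 84.6 tray (array([-205.8, -109.1]), np.float64(17.0)) gap 31.9 gf 59.5 ft [ 0.4  0.2 -1. ]
pushed True t 86.3 tray (array([-131. , -108.8]), np.float64(16.1)) gap 31.9 gf 59.7 ft [-0.9 -1.1  0.8]
again True t 86.5 tray (array([-131. , -108.8]), np.float64(15.7)) gap 31.6 gf 59.9 ft [-0.6 -0.7  3.3]
```

Run:
```python
from h import *
release_clamp()
movep(tp(-190,10,330),D);c,W=look();cv2.imwrite('pics/w8.png',c["image"])
L=(W[...,:2]-C)@RT
for e in (120,-120):
  m=(L[...,1]>e+9)&(L[...,1]<e+25)&(L[...,0]>-5)&(L[...,0]<70)&(W[...,2]>29)&(W[...,2]<40);print(e,'block back x',np.percentile(L[m][:,0],99))
  d=(c["image"].max(2)<70)&(abs(L[...,1]-e-11)<60)&(L[...,0]>-170)&(L[...,0]<0)&(W[...,2]>5)&(W[...,2]<45)
  P=L[d];print(' clamp x',np.percentile(P[:,0],[.5,99.5]),'top z',np.median(W[d][:,2]),'pad z',np.percentile(W[d&(L[...,0]>-30)][:,2],50))
movep(tp(-190,10,400),D);cv2.imwrite('pics/s8.png',camera("scene")["image"]);st('end')
```

```text
released t 87.4 tray (array([-131.3, -108.8]), np.float64(15.5)) gap 85.2 gf 0.0 ft [0.3 0.1 0.4]
120 block back x 49.89239402330862
 clamp x [-161.51413338   -5.70062995] top z 34.48192640515646 pad z 32.1159892647735
-120 block back x 49.95812130478304
 clamp x [-161.32235218   -7.16379845] top z 33.240908687379715 pad z 31.72897299700452
end t 90.2 tray (array([-190.3,    9.2]), np.float64(399.3)) gap 85.6 gf 0.0 ft [ 0.3  0.  -0.8]
```

View pics/w8.png

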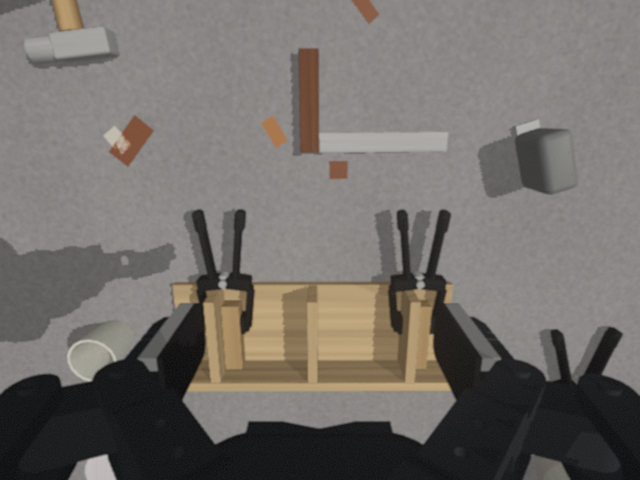

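View pics/s8.png

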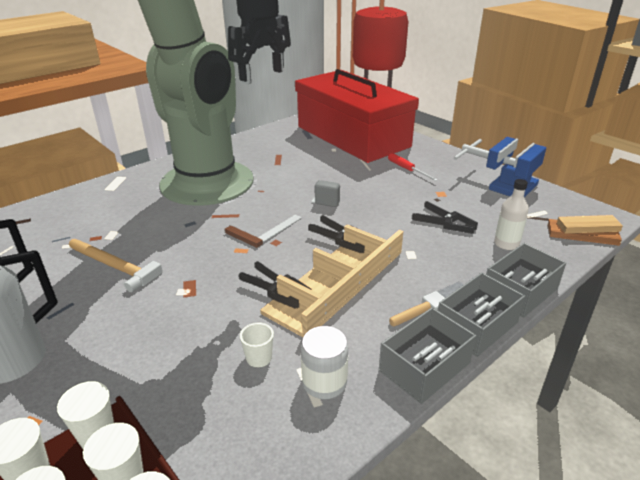

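Both clamps are seated: tips at about -6, pivots (222,283) and (420,283). Both blocks are against the back board (x 49.9), and the cup still stands at (257,343) in the scene view. There is no third block.

```bash
python3 -c "
from workcell import *
print(finish_job())"
```

```text
the job is handed in; nothing more can be done
None
```

I handed the job in at about 90 s of the 210 s allowed: both blocks present are home, against partitions 1 and 3, each held by a clamp pushed fully on; the cup is still standing and the third clamp was not needed.

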